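# Dump the bush from its tipping bucket

## Robot

A 6-joint arm with a two-finger parallel gripper is mounted at the origin on a cart in front of the work surface, level with it; the furniture and walls round the work are solid. World frame = base frame: x ahead of the robot, y to its left, z up, the work surface at z = 0. Lengths are in m, angles in degrees, forces in N, time in s.
With the tool pointing down it reaches from about 0.3 to 0.75 m from the base axis. Payload 8.5 kg.
Tool frame: the origin (TCP) lies at the very end of the fingers, on their centre line; the grasp point (between the pads) lies 19 mm behind it (manip.grasp_offset is the distance from the TCP to the grasp point, in m); z points along the fingers, y is the direction in which the jaws open and shut (so a half turn about z gives the same grasp; the last joint's range is limited). The gripper opens to 85 mm and grips with 20 to 120 N. Pads are 22 mm wide; open, the fingers measure 114 mm over their backs; the gripper's body (76 mm by 85 mm) begins 54 mm behind the grasp point. The pads swing forward as they close: fully open they stand 13 mm farther back than shut.
Start: joints at [64.383, 21.807, 74.336, -0, 83.858, -12.336], TCP at [0.126, 0.535, 0.231] pointing down, gripper open.
Joint ranges: [-178.18, 178.18], [-50.72, 133.34], [12.68, 142.11], [-81.47, 261.47], [9.98, 163.14], [-165.26, 165.26]. Speed limits (degrees/s): [136.94, 136.94, 180, 180, 180, 180].

## Interface

Orientations are given as [roll, pitch, yaw] about the fixed x, y, z axes, in that order (R = Rz(yaw) Ry(pitch) Rx(roll)).
In Python, from workcell import manip gives the robot as it stands.
- The arm moves only by the shell command python3 -m creep 'ROWS' [FORCE]. ROWS is JSON, a list that holds one entry, the list of rows, each a list of 7 numbers: the shift along the tool's x, y, z in m, then the turn, a rotation vector about the tool's x, y, z in rad, then the finger opening in m, from 0 to 0.0854. A call has 1 to 8 rows; each row shifts and turns the commanded pose from where the row before left it, along the tool's axes as they then stand; what a row does not reach is not made up. A row lasts 1/12 s, in which the tool goes at most 41.7 mm and 7.16 degrees, less where a joint would pass 70% of its speed; a pose out of reach is approached as far as the arm can. A call with a gripper value outside its range is refused whole. The fingers move at their own pace and stop on an object; FORCE is the grip in N (left out, the last holds). Time passes only in rows, so rows that do not move let the fingers close. It gives the time, the measured TCP pose, the force and the opening at its end, in the units of the state.
- manip.get_obs(): the state, without advancing time (a new reading comes with each control period).
- manip.grab_frame(name): name is "scene" or "top"; returns (picture, depth): 420x560x3 uint8, red, green, blue; 420x560 float32, m along the optical axis (not along the pixel's ray), 0 where there is no reading.
- manip.get_calibration(name): a dict with "mtx" (3x3 intrinsics, pixels), "R" (3x3) and "t" (3): a world point X has camera coordinates R X + t. Camera axes: x right, y down, z forward; pixel columns grow to the right and rows downward; lengths in m; the calibration is good to about 2 mm. A picture is of the moment at which its call begins. get_calibration takes no time and is no camera call.
- manip.sign_off(): hands the job in, once; it reports no verdict.
The state is a dict: "time_s": time; "joints": joint angles; "qvel": joint speeds; "joint_torque": joint torques, N m; "ee_pos": TCP position; "eef_rot": TCP orientation; "ft_force": force on the tool from outside, world axes, zero at the start; "torque": the same for the moment, N m; "opening": opening from 0.0 (shut) to 1.0 (fully open).
Only numpy, scipy, OpenCV 4.12 (cv2) and the standard library are available. Lean on these libraries where they do the work, as an engineer would, in place of code of your own. Each camera call takes 0.05 s, during which the arm holds its last target. There are 200 camera calls.

## Task

One of the two tipping buckets holds the flanged bush, the other a hex bolt. Tip the bucket with the bush past its latch, far enough for the bush to slide out into the tray in front of it, then let the bucket swing back until it is latched level again. Leave the other bucket latched.

Things in the scene. Friction and masses are not known exactly. Their poses are not given: they have to be found in the camera images.
- bush_center (a point): centre (half-way up) of the loose flanged bush: dark steel collar, 42 mm across its flange, 30 mm tall, 0.12 kg; stands on its flange in the bucket of tipper a
- tipper_a: fixed stand whose bucket holds the bush; origin on the bench below the bucket's pivot, z up, -x = pouring side (towards the robot), y along the pivot, which is 140 mm up. Catch tray: x -135 to 15, y -55 to 55 mm, 45 tall. Grey bucket: 80 mm wide, x -52 to 50, floor 130, rim 170 mm up. Posts 155 mm tall at y -61, 61. The other stand is alike but holds a bolt
- paddle_a (a point): middle of the upper face of the flat steel paddle that tips bucket a, at (-55, -115, 187) mm of tipper_a while latched; axes as tipper_a's. Paddle 36 mm wide (along y), 70 long, 6 thick, beside the bucket on its -y side, sloping up at 38 degrees from the pivot towards -x; its outer end is 205 mm up. Clear above; a small bolt lies on the bench below
- bucket_a (a joint): tip angle in rad of the bucket with the bush: 0 level and latched, 1.3 end stop. Press the paddle straight down at its middle: the latch yields at 4 to 10 N and is passed by 0.3 rad; fingertips 65 to 70 mm below where the middle stood tip it to 1.1 to 1.25 rad; by 1.0 the bush has slid or soon slides out. Let up, a spring swings it back to 0 and relatches it
- bucket_b (a joint): the same angle for the other, like stand, whose bucket holds a hex bolt; it stays at 0

How it is judged (in metres and radians):
On the way, in this order (a step that is already met when the one before it is completed fails the run):
1. the bucket with the bush is pushed past its latch (value of joint bucket_a above 0.5 rad), for 0.02 s.
2. the bush lies in the tray in front of that bucket (x of bush_center in the frame of tipper_a between -0.135 and 0.015 m and y of bush_center in the frame of tipper_a between -0.055 and 0.055 m and height (world z) of bush_center below 0.05 m), for 0.1 s.
At the end, for the whole second after the job is handed in: The bush lies inside the tray of its own stand, its bucket is back level in its latch (within 0.08 rad of 0), and the other bucket is level in its latch too (within 0.08 rad) (all of step 2 and value of joint each of bucket_a, bucket_b below 0.08 rad); the robot touches nothing.
It fails at once if the other bucket is tipped (more than 0.3 rad) (value of joint bucket_b above 0.3 rad).
It also fails if it takes over 29 s, if anything falls off the work surface, if the arm or the gripper's body presses on something with over 40 N, if the wrist force passes 120 N, or if a joint passes its speed limit or range.

## Working session

There is one attempt and no reset: what is moved stays moved. The work goes in short steps, Python scripts to look and compute and a shell command to move; the robot and the scene stay as the last step left them, time stands still between calls to the robot, and variables do not carry over. Pictures are saved under pics/ and viewed, on a budget of 10 in all, crops included, one or two more only if the job needs it, and the job is handed in when it is done.

```bash
mkdir -p pics; cat > h.py <<'E'
import numpy as np,cv2
from workcell import manip
def snap(n):
    p,d=manip.grab_frame(n); np.savez(f'{n}.npz',p=p,d=d); return p,d
def w(n,u,v,d):
    c=manip.get_calibration(n); z=d[int(v),int(u)]
    return c['R'].T@(np.linalg.inv(c['mtx'])@[u,v,1]*z-c['t'])
E
python3 - <<'E'
from h import *
for n in('scene','top'):
    p,d=snap(n); cv2.imwrite(f'pics/{n}0.png',p[:,:,::-1])
print(manip.get_obs())
E
```

```text
{'time_s': 0.1, 'joints': array([ 6.43830998e+01,  2.18387365e+01,  7.43781723e+01, -8.53775313e-04,
        8.38571616e+01, -1.23372412e+01]), 'qvel': array([-0.01078536, -0.09215213, -0.16263293, -0.07860851,  0.02549843,
        0.01118495]), 'joint_torque': array([ 3.91480891e-03, -4.49217904e+01, -2.31658888e+01, -1.94763697e-04,
        3.64565181e-03,  3.48518108e-05]), 'ee_pos': array([0.12624703, 0.53505919, 0.23077163]), 'eef_rot': array([-1.79927459e+02, -1.49971336e-02,  1.66720423e+02]), 'ft_force': array([-0.15944655, -0.27786049, -0.23729897]), 'torque': array([ 0.02244459,  0.03920535, -0.03759204]), 'opening': 0.9996846057536131}
```

View pics/scene0.png

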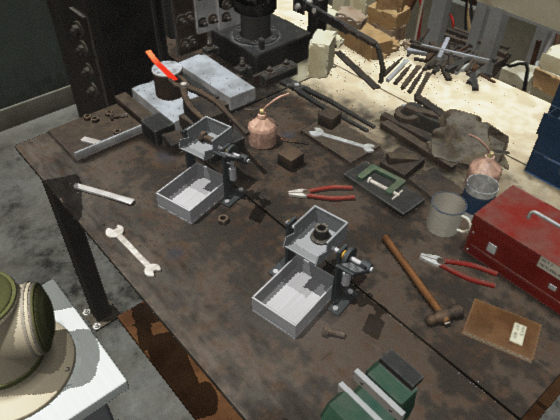

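View pics/top0.png

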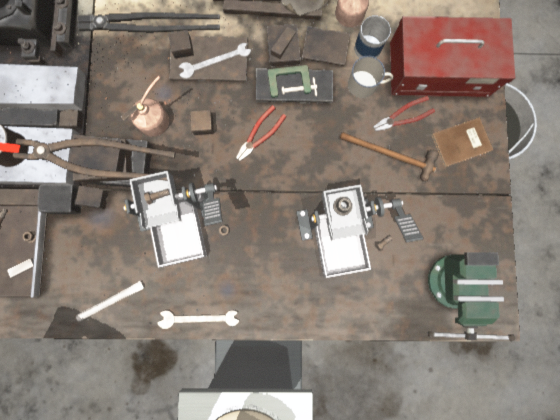

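The scene view shows the bush in the nearer bucket at about (321,232). In the top view it is the right stand (343,205), with its paddle near (408,222). The left stand holds the bolt at (155,197). Next I'll enlarge the right stand.

```bash
python3 - <<'E'
from h import *
a=np.load('top.npz');p,d=a['p'],a['d']
cv2.imwrite('pics/top_crop.png',cv2.resize(p[170:290,290:440,::-1],None,fx=5,fy=5,interpolation=cv2.INTER_CUBIC))
for u,v in [(343,205),(245,400),(406,215),(410,222),(413,230),(404,209),(330,270),(440,230),(378,207)]: print(u,v,w('top',u,v,d).round(4))
np.set_printoptions(linewidth=250)
c=manip.get_calibration('top');u,v=np.meshgrid(np.arange(560),np.arange(420))
P=((np.dstack([u,v,np.ones_like(u)])@np.linalg.inv(c['mtx']).T)*d[...,None]-c['t'])@c['R']
print((P[198:246:2,384:432:2,2]*1000).astype(int))
E
```

```text
343 205 [ 0.5836 -0.216   0.1296]
245 400 [ 0.1324 -0.0008  0.001 ]
406 215 [ 0.5583 -0.3408  0.1714]
410 222 [ 0.5428 -0.3455  0.1811]
413 230 [ 0.5253 -0.3463  0.1951]
404 209 [ 0.5932 -0.3928  0.0007]
330 270 [ 0.4388 -0.2036  0.0048]
440 230 [ 0.5409 -0.4824  0.0014]
378 207 [ 0.5782 -0.2895  0.1436]
[[  2  -1  -2   1   0   0 143 145  -1   0   0  -3  -5   0   0   0  -2   3   0  -1   0  -2  -2   0]
 [  0  -1  -2 139 148 149 148 147 149   1   1   0  -3  -3  -2   0   0   1  -3   0  -1   0  -3  -1]
 [  0  -1  -3 139 148 148 150 149 149 144   0   0  -2  -3  -3  -1   0  -3   1  -2  -1  -2   0  -3]
 [145 145 144 141 146 149 150 148 148 139  -2   0   2  -2  -2   0  -2   0   0   0  -1  -1   0   1]
 [146 143 142 139 143 148 149 152 150  -3   0  -2  -3   0  -2   0  -2   0  -1   0   1   2   0   1]
 [ -2   0  -3   0 141 141 150 153 155   0   2   1  -1  -1   0   0   0  -2   1   1   0  -1   0   1]
 [156   1   0  -2   1  -1 150 154 161 158   0  -3  -1  -3  -1   0  -1   0   0  -3  -3   1   0  -1]
 [156  -2   4   0   0   0   0 162 162 160  -4  -2   2   1  -2  -1   0   0  -3   0  -2   0   1  -2]
 [
[... 882 characters left out ...]
0   0]
 [  0   0  -1   1   0  -1   0   2  -2 192 194 195 195 195 195 197 199 200 199   0   0  -1   0  -2]
 [ -2   0  -3  -4   2  -3   0  -3   0 192 198 197 199 198 200 200 201 200 202  -1  -1  -2   1  -2]
 [  1  -1  10  10  -1  -1   1  -2  -2   0 198 199 199 202 202 204 203 203 205 203   1   1  -2  -1]
 [  0  12  13  14   0   0  -5   3  -2   0 200 985 206 204 204 208 207 205 206 205   0  -3   0  -1]
 [ 12  14  17  10   0   1   0   0   0  -3  -1 206 207 203 206 205   0   1   0  -1   0   3   1  -1]
 [ 15  11   2   0   1   0   0  -3   1   0  -1  -1  -2  -1   0  -1   0   0   0   2   0   0  -4  -2]
 [ 13  -3   1  -5  -2  -2   1   3   2  -1   2  -1   1   1  -1   0  -2  -3   0  -1  -1   1   0  -2]]
```

View pics/top_crop.png

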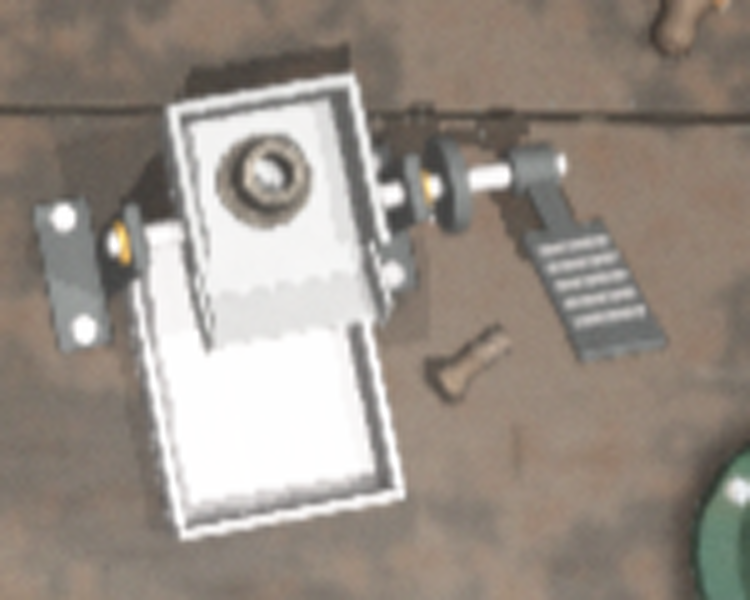

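The crop confirms the bush in the bucket at full-image (343,206). The paddle plate spans from (396,216) to (422,240), and its height rises from 165 to 206 mm, as specified. Next I'll fit the plate and the stand's yaw.

```bash
cat >> h.py <<'E'
def cloud(n,d):
    c=manip.get_calibration(n);u,v=np.meshgrid(np.arange(560),np.arange(420))
    return ((np.dstack([u,v,np.ones_like(u)])@np.linalg.inv(c['mtx']).T)*d[...,None]-c['t'])@c['R']
E
python3 - <<'E'
from h import *
np.set_printoptions(suppress=True,precision=4)
for n in('top','scene'):
    P=cloud(n,np.load(n+'.npz')['d']).reshape(-1,3)
    m=(P[:,2]>.164)&(P[:,2]<.212)&(abs(P[:,0]-.54)<.05)&(abs(P[:,1]+.345)<.05)
    Q=P[m];c=Q.mean(0);V=np.linalg.svd(Q-c,full_matrices=0)[2]
    nz=V[2]*np.sign(V[2][2]); print(n,m.sum(),c,'normal',nz,'tilt',np.degrees(np.arccos(nz[2])),'yaw(x axis)',np.degrees(np.arctan2(nz[1],nz[0])))
    r=cv2.minAreaRect((Q[:,:2]*1000).astype(np.float32)); print(r)
    t=P[(P[:,2]>.166)&(P[:,2]<.174)&(abs(P[:,0]-.58)<.09)&(abs(P[:,1]+.215)<.065)]
    print('rim',cv2.minAreaRect((t[:,:2]*1000).astype(np.float32)))
    t=P[(P[:,2]>.038)&(P[:,2]<.05)&(abs(P[:,0]-.5)<.12)&(abs(P[:,1]+.215)<.09)]
    print('tray',cv2.minAreaRect((t[:,:2]*1000).astype(np.float32)))
E
```

```text
top 492 [ 0.5314 -0.3387  0.188 ] normal [0.5964 0.1308 0.792 ] tilt 37.63115498459973 yaw(x axis) 12.373009771646302
((534.7445678710938, -338.6856384277344), (62.439334869384766, 36.444915771484375), 10.8519287109375)
rim ((580.6527099609375, -213.42965698242188), (73.0166015625, 82.25931549072266), 10.745689392089844)
tray ((506.28656005859375, -223.29000854492188), (152.84263610839844, 117.14302062988281), 12.882084846496582)
scene 265 [ 0.5257 -0.343   0.1923] normal [0.5886 0.0821 0.8042] tilt 36.464167856521264 yaw(x axis) 7.943410560127566
((530.7109985351562, -339.936767578125), (60.10996627807617, 35.88165283203125), 10.582365989685059)
rim ((579.2753295898438, -212.78677368164062), (73.74697875976562, 84.14004516601562), 11.04964542388916)
tray ((505.200927734375, -227.75868225097656), (153.22653198242188, 128.4575653076172), 10.36705493927002)
```

Both cameras agree. The paddle middle is at about (0.533, -0.338, 0.187), stand yaw is about 11°, and the offset from the tray matches the spec. I'm moving over with the gripper shut, rising slightly.

```bash
python3 -m creep '[[[-0.025,-0.032,-0.008,0,0,0,0],[-0.025,-0.032,-0.008,0,0,0,0],[-0.025,-0.032,-0.008,0,0,0,0],[-0.025,-0.033,0,0,0,0,0],[-0.025,-0.033,0,0,0,0,0],[-0.025,-0.033,0,0,0,0,0],[-0.025,-0.033,0,0,0,0,0],[-0.025,-0.033,0,0,0,0,0]]]'
```

```text
time_s: 0.77
ee_pos: [0.2609, 0.2335, 0.2552]
eef_rot: [-180.0, 0.0, 166.8]
ft_force: [1.1, 0.1, -0.2]
opening: 0.0
```

```bash
python3 -m creep '[[[-0.025,-0.033,0,0,0,0,0],[-0.025,-0.033,0,0,0,0,0],[-0.025,-0.033,0,0,0,0,0],[-0.025,-0.033,0,0,0,0,0],[-0.025,-0.033,0,0,0,0,0],[-0.025,-0.033,0,0,0,0,0],[-0.025,-0.033,0,0,0,0,0],[-0.025,-0.033,0,0,0,0,0]]]'; python3 -m creep '[[[-0.025,-0.031,0,0,0,0,0],[-0.025,-0.031,0,0,0,0,0],[-0.025,-0.031,0,0,0,0,0],[-0.025,-0.031,0,0,0,0,0],[-0.02,-0.025,0,0,0,0,0],[0,0,0,0,0,0,0]]]'
```

```text
time_s: 1.43
ee_pos: [0.3952, -0.0698, 0.2552]
eef_rot: [180.0, -0.0, 166.7]
ft_force: [0.1, 0.5, 1.4]
opening: -0.003
time_s: 1.93
ee_pos: [0.4789, -0.2449, 0.2538]
eef_rot: [-180.0, -0.0, 166.5]
ft_force: [-0.6, 0.2, -0.3]
opening: 0.001
```

```bash
python3 -m creep '[[[-0.025,-0.026,0,0,0,0,0],[-0.025,-0.026,0,0,0,0,0],[-0.024,-0.026,0,0,0,0,0],[0,0,0,0,0,-0.106,0],[0,0,0,0,0,-0.106,0],[0,0,0,0,0,-0.106,0],[0,0,0,0,0,-0.106,0],[0,0,0,0,0,0,0]]]'
python3 - <<'E'
from h import *
print(manip.get_obs()['ee_pos'],manip.get_obs()['eef_rot'])
p,d=snap('scene'); cv2.imwrite('pics/scene1.png',cv2.resize(p[130:340,200:480,::-1],None,fx=2.8,fy=2.8,interpolation=cv2.INTER_CUBIC))
E
```

```text
time_s: 2.6
ee_pos: [0.5316, -0.3328, 0.2549]
eef_rot: [179.9, -0.0, -168.8]
ft_force: [0.6, -0.4, -0.8]
opening: -0.002
[ 0.531602   -0.33280339  0.25487791] [ 1.79949622e+02 -3.37388106e-02 -1.68770113e+02]
```

View pics/scene1.png

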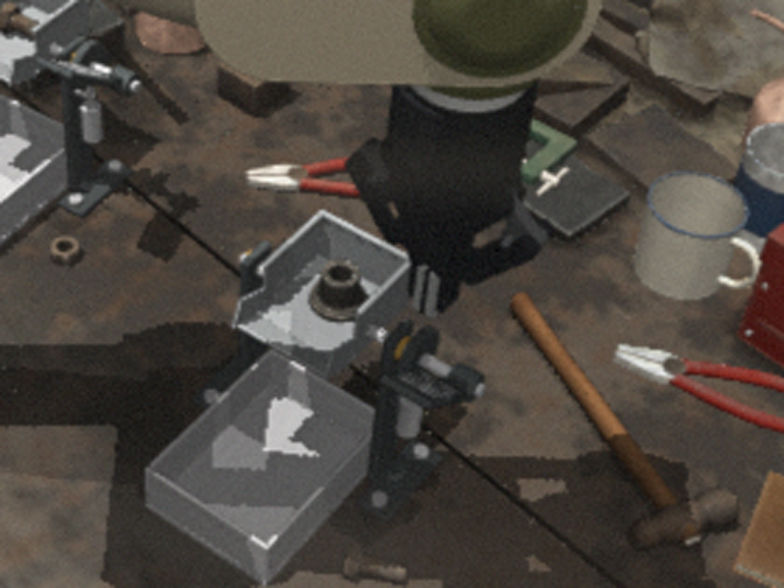

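The shut fingertips, at crop (430,300), hang above the paddle at about (430,370), and the bush is still in the bucket. I'll shift 5 mm in y and descend to just above contact.

```bash
python3 -m creep '[[[0,-0.005,0.02,0,0,0,0],[0,0,0.02,0,0,0,0],[0,0,0.01,0,0,0,0],[0,0,0.006,0,0,0,0],[0,0,0.006,0,0,0,0],[0,0,0.006,0,0,0,0]]]'
```

```text
time_s: 3.15
ee_pos: [0.5332, -0.3383, 0.1883]
eef_rot: [-179.9, 0.1, -169.0]
ft_force: [0.2, 0.8, 7.0]
opening: -0.0
```

Contact is at 7 N, where expected. Pressing on.

```bash
python3 -m creep '[[[0,0,0.01,0,0,0,0],[0,0,0.01,0,0,0,0],[0,0,0.012,0,0,0,0],[0,0,0.012,0,0,0,0],[0,0,0.012,0,0,0,0],[0,0,0.01,0,0,0,0],[0,0,0,0,0,0,0],[0,0,0,0,0,0,0]]]'
python3 - <<'E'
from h import *
print(manip.get_obs()['ee_pos'],manip.get_obs()['ft_force'])
p,d=snap('scene'); cv2.imwrite('pics/scene2.png',cv2.resize(p[130:340,200:480,::-1],None,fx=2.8,fy=2.8,interpolation=cv2.INTER_CUBIC))
E
```

```text
time_s: 3.82
ee_pos: [0.5327, -0.3384, 0.1224]
eef_rot: [-179.9, 0.0, -169.0]
ft_force: [-3.1, -0.2, 5.8]
opening: 0.001
[ 0.53271378 -0.33841452  0.12235652] [-3.05547106 -0.23326441  5.81471343]
```

View pics/scene2.png

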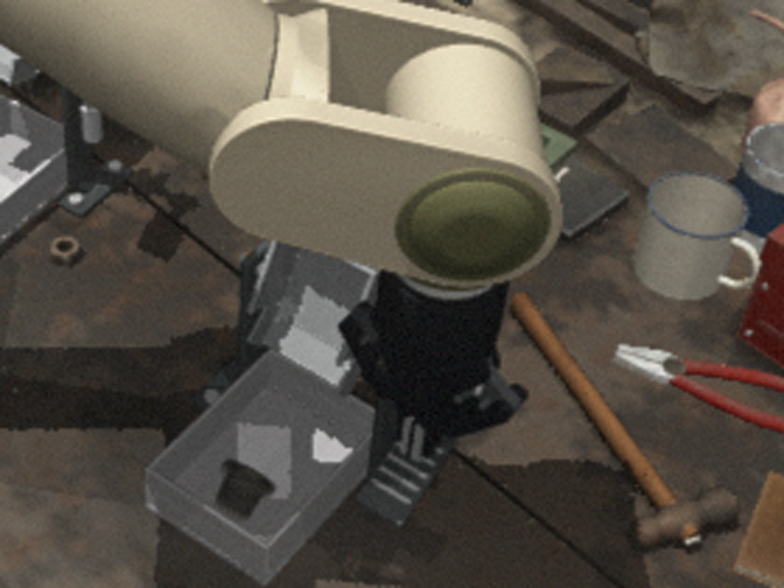

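The bush has slid into the tray, at crop (243,487) and near its front wall. The bucket is tipped steeply and empty. I'll let it up.

```bash
python3 -m creep '[[[0,0,0,0,0,0,0],[0,0,-0.01,0,0,0,0],[0,0,-0.012,0,0,0,0],[0,0,-0.012,0,0,0,0],[0,0,-0.012,0,0,0,0],[0,0,-0.012,0,0,0,0],[0,0,-0.012,0,0,0,0],[0,0,-0.012,0,0,0,0]]]'; python3 -m creep '[[[0,0,-0.02,0,0,0,0],[0,0,-0.03,0,0,0,0],[0,0,-0.03,0,0,0,0],[0,0,-0.03,0,0,0,0],[0,0,0,0,0,0,0],[0,0,0,0,0,0,0]]]'
python3 - <<'E'
from h import *
np.set_printoptions(suppress=True,precision=4)
o=manip.get_obs();print(o['ee_pos'],o['ft_force'])
p,d=snap('scene'); cv2.imwrite('pics/scene3.png',cv2.resize(p[80:380,120:480,::-1],None,fx=2,fy=2,interpolation=cv2.INTER_CUBIC))
np.set_printoptions(suppress=True,precision=4)
P=cloud('scene',d); c,s=np.cos(np.radians(11)),np.sin(np.radians(11))
T=(P-[.565,-.212,0])@np.array([[c,-s,0],[s,c,0],[0,0,1]])
v,u=287+np.arange(33),280+np.arange(25)
print('bush px',T[302,286],T[300,290],T[305,287])
Q=T.reshape(-1,3);k=(Q[:,2]>.163)&(Q[:,2]<.176)&(abs(Q[:,0])<.06)&(abs(Q[:,1])<.045)
A=np.c_[Q[k][:,:2],np.ones(k.sum())];print('rim a n,fit',k.sum(),np.linalg.lstsq(A,Q[k][:,2],rcond=None)[0])
k=(Q[:,2]>.012)&(Q[:,2]<.06)&(abs(Q[:,0]+.06)<.06)&(abs(Q[:,1])<.045);print('in tray',k.sum(),Q[k].mean(0),Q[k].max(0),Q[k].min(0))
E
```

```text
time_s: 4.53
ee_pos: [0.533, -0.3376, 0.2047]
eef_rot: [-180.0, 0.1, -169.0]
ft_force: [0.4, 0.8, 0.4]
opening: 0.002
time_s: 5.03
ee_pos: [0.533, -0.3379, 0.3154]
eef_rot: [-179.8, 0.1, -169.0]
ft_force: [-0.2, 0.0, -1.2]
opening: 0.002
[ 0.533  -0.3379  0.3154] [-0.2322  0.0158 -1.223 ]
bush px [-0.0965 -0.0066  0.0364] [-0.0706  0.0021  0.0094] [-0.0983 -0.0106  0.0319]
rim a n,fit 365 [-0.0124 -0.0038  0.1702]
in tray 223 [-0.1054 -0.0052  0.0319] [-0.0894  0.0147  0.0422] [-0.1197 -0.0281  0.0122]
```

View pics/scene3.png

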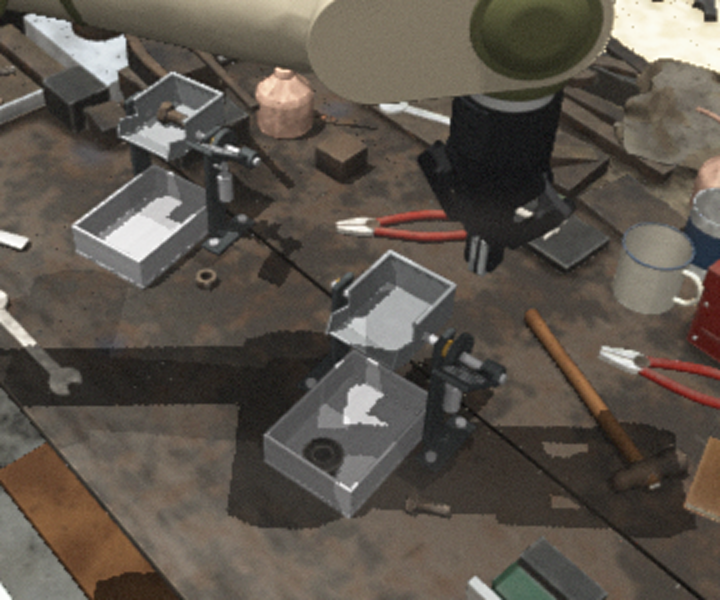

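The bush lies in tray a at crop (323,455). Bucket a is level again and empty, bucket b is level with its bolt, and the gripper is about 110 mm clear of the paddle. Handing in.

```bash
python3 -c "
from workcell import manip
print(manip.sign_off())"
```

```text
the job is handed in; nothing more can be done
None
```

The bush is in its own tray, its bucket is back level, and the job was handed in at about 5.1 s of the 29 s allowed. I pressed the paddle of the bush's bucket (the right-hand stand) straight down with shut fingers, about 65 mm below where its middle stood. Then I let it up and lifted the gripper clear.

**Bush:** the last depth image puts it at about x -105, y -5 mm in the stand's frame. Its highest point is about 42 mm, so its centre is well below 50 mm.

**Buckets:** the rim of the bush's bucket fits a plane at 170 mm with a slope of about 0.012 rad, which is level. The other bucket looks level in the picture with its bolt still inside; I did not measure its angle.

**Contact:** the gripper finished about 110 mm above the paddle. The highest force I read was about 7 N, at first contact; forces were read only at the end of each move. No check failed. The two cameras' plane fits of the paddle differed by about 4° in yaw, but their edge fits agreed at about 11°, which I used.

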